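# Balance a slab of focaccia on the counter scale

## Robot

A 6-joint arm with a two-finger parallel gripper is mounted at the origin on the work surface; the furniture and walls round the work are solid. World frame = base frame: x ahead of the robot, y to its left, z up, the work surface at z = 0. Lengths are in m, angles in rad, forces in N, time in s.
With the tool pointing down it reaches from about 0.35 to 0.85 m from the base axis. Payload 8.1 kg.
Tool frame: the origin (TCP) lies at the very end of the fingers, on their centre line; the grasp point (between the pads) lies 19 mm behind it; z points along the fingers, y is the line along which they close (so a half turn about z gives the same grasp; the last joint's range is limited). The gripper opens to 93 mm and grips with 3 to 60 N. Pads are 15 mm wide; open, the fingers measure 128 mm over their backs; the gripper's body (75 mm by 188 mm) begins 65 mm behind the grasp point.
Start: joints at [1.199, 0.13, 1.488, -0, 1.523, -0.085], TCP at [0.17, 0.576, 0.219] pointing down, gripper open.
Joint ranges: [-2.96, 2.96], [-0.89, 2.26], [0.02, 2.5], [-1.34, 4.48], [0, 2.73], [-2.66, 2.66]. Speed limits (rad/s): [2.39, 2.39, 2.79, 3.14, 3.14, 3.14].

## Interface

Orientations are given as a rotation vector (axis times angle).
In Python, from plant import read_state, eyes, workorder gives the robot as it stands. The module is installed in compiled form; this text tells all that it offers.
- The arm moves only by the tool play_rows, never from a script. Its argument "targets" is one flat list of numbers, 4 for each row, row after row: the shift along the tool's x, y, z in cm, then the turn about the tool's z in degrees. In form: [dx, dy, dz, roll, dx, dy, dz, roll, ...]. A call has 1 to 8 rows; each row is the pose to reach, as a shift and turn from the pose commanded when the call began, along the tool's axes at that moment; what a row does not reach only later rows make up. A row lasts 1/12 s, in which the tool goes at most 41.7 mm and 7.16 degrees, less where a joint would pass 70% of its speed; a pose out of reach is approached as far as the arm can. A call with a gripper value outside its range is refused whole. "grip" is the finger opening in cm, from 0 to 9.3, set as the call begins (left out, the last holds). The fingers move at their own pace and stop on an object; "grip_force" is the grip in N (left out, the last holds). Time passes only in rows, so rows that repeat a pose let the fingers close. It gives the time, the measured TCP pose, the force, the opening and the grip force at its end, in the units of the state.
- read_state(): the state, without advancing time (a new reading comes with each control period).
- eyes.read_camera(name): name is "side" or "top"; returns a dict with "image" (420x560x3 uint8, red, green, blue), "vfov" (degrees; the focal length in pixels is half the picture's height over the tangent of half this angle, whatever the lens; pixels are square), "cx", "cy" (the principal point, pixels), "cam_to_world" (4x4, takes a point from camera to world coordinates). Camera axes: x right, y up, looking along -z (the intrinsics and any distortion apply to the point x, -y, -z); pixel columns grow to the right and rows downward; lengths in m; the calibration is good to about 2 mm. A picture is of the moment at which its call begins. There is no depth.
- workorder.close_job(): hands the job in; it is judged then, once.
The state is a dict: "t": time; "q": joint angles; "dq": joint speeds; "joint_torque": joint torques, N m; "tool_pos": TCP position; "orientation": TCP orientation; "force": force on the tool from outside, world axes, zero at the start; "wrist_torque": the same for the moment, N m; "opening": finger opening in m; "gripper_force": force on a finger pad.
Only numpy, scipy, OpenCV 4.12 (cv2) and the standard library are available. Lean on these libraries where they do the work, as an engineer would, in place of code of your own. Each camera call takes 0.05 s, during which the arm holds its last target. There are 200 camera calls.

## Task

Weigh the piece of focaccia lying on the counter balance: first put both brass ring weights over the post of the empty pan, right down so that they lie flat, one on the other, then gently push the red trim poise along its bar until the beam, with nothing touching it, floats level with its needle on the red mark. The balance is delicate, so press neither the pans nor the poise hard; leave the focaccia lying on its pan and everything else where it stands.

Things in the scene. Friction and masses are not known exactly. Their poses are not given: they have to be found in the camera images.
- scale: counter balance, green housing 100 x 210 mm (x, y), fixed to the worktop. Origin on the worktop under its centre; x runs from front (trim bar, facing the robot) to back (white dial plate, top 145 mm up), y to the goods pan at the robot's left. Axle along x, 68 mm up; pan centres at y = +115 (goods) and -115 mm (weights). A linkage keeps the pans level; where a load lies on a pan does not matter.
- beam (a joint): beam tilt (rad): 0 level (black needle on the 4 mm wide red mark), -0.1 goods pan down on its stop (start), +0.1 weights pan down. It floats on a soft spring: near level, 1 mm of poise travel towards the weights pan adds 0.005 rad; settles in 1 s. True only while nothing touches the scale: a push on the poise's tab acts above the axle and tips the beam.
- tab_top (a point): top centre of the poise's red upright tab, 16 x 16 mm in plan, square to the bar. The tab can be pushed from 14 to 46 mm above the bar's axis; below is the brass saddle. The tab rides on a spring along the bar (400 N/m, up to 14 mm either way): the saddle stays put until the push overcomes its friction (2 to 4 N), then follows; let go, the tab springs back to the saddle's middle.
- bar_mid (a point): middle of the trim bar's axis, 72 mm in front of the scale's centre, 68 mm up. The bar runs along the scale's y; the poise (saddle and tab, 120 g in all) slides on it between stops 52 mm either side of this point, starts near the goods-pan end, and rises or sinks by up to 6 mm with the tilt. The black ticks on the bar are 10 mm apart.
- post_foot (a point): centre of the weights pan's top face (steel disc, 90 mm in diameter, 94 mm above the worktop when level, up to 11.5 mm higher or lower with the tilt), at the foot of its upright post. The post is 10 mm in diameter, 44 mm tall, its last 8 mm tapering to 4 mm. Under the hand the pan gives way down to its stop. The glass display case, 0.4 m tall, stands from world x = 0.62 on behind the scale.
- goods_top (a point): centre of the top face of the goods pan, a steel plate of 90 x 130 mm (x, y)
- slab: piece of focaccia, 64 x 118 x 49 mm, lying on the goods pan; origin at the centre of its underside. Its weight differs from time to time (about 168 to 240 g); leave it lying on the pan.
- weight_a: brass ring weight, 100 g, 32 mm outside diameter, 20 mm high, with a 13 mm hole through it, standing on the worktop to the robot's right, the nearer of the two at the start; origin at the centre of its underside, z up along the hole
- weight_b: second brass ring weight, the same as the first, standing farther from the robot at the start
- jam_jar: jar of red jam, 62 mm in diameter, 86 mm tall, bystander at the left; origin at the centre of its underside
- green_cup: green and white espresso cup, 55 mm tall, bystander at the left back; origin at the centre of its underside
- lids: stack of black cup lids, 90 mm in diameter, 45 mm tall, bystander at the left front; origin at the centre of its underside
Mind the look-alikes: they are no part of the job. Leave any green look-alike of the weight_a alone. Leave any blue look-alike of the weight_b alone.

How it is judged:
By the outcome, as a careful person would: the job done as asked, in the order asked, and still so for the second after the job is handed in, with the robot touching nothing.
It also fails if it takes over 70 s, if anything falls off the work surface, if the arm or the gripper's body presses on something with over 40 N, if the wrist force passes 120 N, or if a joint passes its speed limit or range.

## Working session

There is one attempt and no reset: what is moved stays moved. The work goes in short steps, Python scripts to look and compute and a tool call to move; the robot and the scene stay as the last step left them, time stands still between calls to the robot, and variables do not carry over. Pictures are saved under pics/ and viewed, at most 10 in all, crops included, and the job is handed in when it is done.

Besides the shell and the picture viewer there is one more tool, called after "Request:" as name(argument=value, ...) on one line, values as JSON. play_rows: Moves the arm, as the interface text tells. Its arguments: {"type":"object","properties":{"targets":{"type":"array"},"grip":{"type":"number"},"grip_force":{"type":"number"}},"required":["targets"]}

```bash
mkdir -p pics
cat > h.py <<'E'
import numpy as np, cv2
from plant import read_state, eyes, workorder
from scipy.spatial.transform import Rotation as R
def cam(n):
    c=eyes.read_camera(n); c['f']=c['image'].shape[0]/2/np.tan(np.radians(c['vfov'])/2); return c
def save(c,fn,box=None,s=1):
    im=c['image'][...,::-1]
    if box: x0,y0,x1,y1=box; im=im[y0:y1,x0:x1]
    cv2.imwrite(fn,cv2.resize(im,None,fx=s,fy=s,interpolation=cv2.INTER_CUBIC))
def ray(c,u,v):
    T=np.array(c['cam_to_world']); d=np.array([(u-c['cx'])/c['f'],-(v-c['cy'])/c['f'],-1])
    return T[:3,3],T[:3,:3]@d
def atz(c,u,v,z):
    o,d=ray(c,u,v); return o+d*(z-o[2])/d[2]
def proj(c,p):
    T=np.array(c['cam_to_world']); q=T[:3,:3].T@(np.array(p)-T[:3,3]); return np.array([c['cx']+c['f']*q[0]/-q[2],c['cy']-c['f']*q[1]/-q[2]])
E
python3 - <<'E'
from h import *
for n in('side','top'):
    c=cam(n); save(c,f'pics/{n}0.png',s=1.4)
    print(n,{k:v for k,v in c.items() if k!='image'})
s=read_state(); print(s); print(R.from_rotvec(s['orientation']).as_matrix().round(3))
E
```

```text
side {'vfov': 55.81149220346432, 'cx': 285.12884955616465, 'cy': 215.17403461214286, 'cam_to_world': array([[ 0.99806636,  0.04110956, -0.0466212 ,  0.38529798],
       [-0.05941534,  0.41066339, -0.90984911, -0.94822874],
       [-0.01825788,  0.9108598 ,  0.41231186,  0.50539758],
       [ 0.        ,  0.        ,  0.        ,  1.        ]]), 'f': np.float64(396.52481469399686)}
top {'vfov': 54.195637317545035, 'cx': 284.8674426657786, 'cy': 215.13724915669263, 'cam_to_world': array([[ 0.02787783,  0.98645148, -0.16166725,  0.30646674],
       [-0.99960988,  0.02778672, -0.00282497,  0.01646971],
       [ 0.00170551,  0.16168294,  0.98684128,  0.99627994],
       [ 0.        ,  0.        ,  0.        ,  1.        ]]), 'f': np.float64(410.4145119141415)}
{'t': 0.1, 'q': array([ 1.19857227e+00,  1.31073828e-01,  1.48914755e+00,  3.13817784e-06,
        1.52299954e+00, -8.53864593e-02]), 'dq': array([-0.00110137, -0.00151544, -0.00424662, -0.00164365, -0.0002468 ,
        0.00181917]), 'joint_torque': array([ 1.21212252e-03, -5.61346114e+01, -4.93092799e+01,  7.70019600e-02,
        2.92297621e-02, -7.99415966e-05]), 'tool_pos': array([0.16953855, 0.57502533, 0.21771194]), 'orientation': array([-4.48967311e-01, -3.10896881e+00,  2.48960166e-03]), 'force': array([ 1.05871187,  1.16266828, -0.53787014]), 'wrist_torque': array([ 0.02708931, -0.01537005,  0.02095368]), 'gripper_force': 0.0, 'opening': 0.093261858063619}
[[-0.959  0.283 -0.001]
 [ 0.283  0.959 -0.002]
 [ 0.    -0.002 -1.   ]]
```

View pics/side0.png

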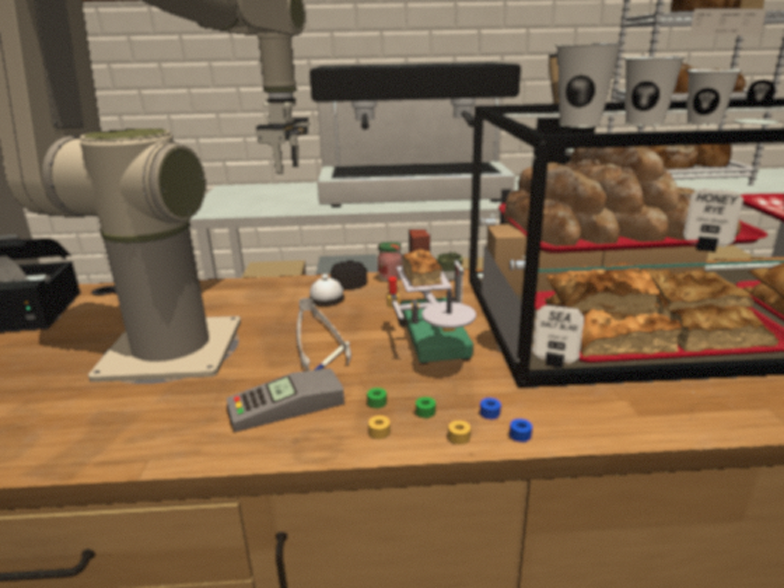

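View pics/top0.png

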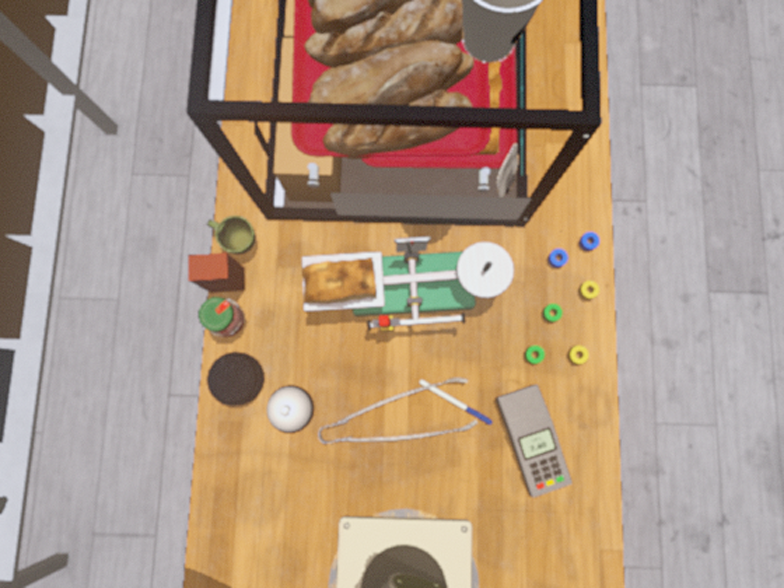

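Yellow brass rings: top (579,355) and (590,290). The green pair and the blue pair are look-alikes. I'll confirm this in crops.

Run:
```python
from h import *
c=cam('top'); save(c,'pics/top1.png',(245,160,440,270),4)
c=cam('side'); save(c,'pics/side1.png',(250,170,390,320),4)
```

```text
(no output)
```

View pics/top1.png

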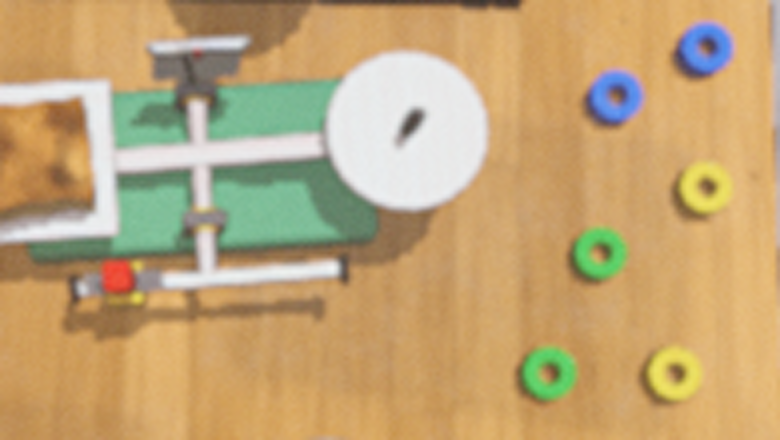

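View pics/side1.png

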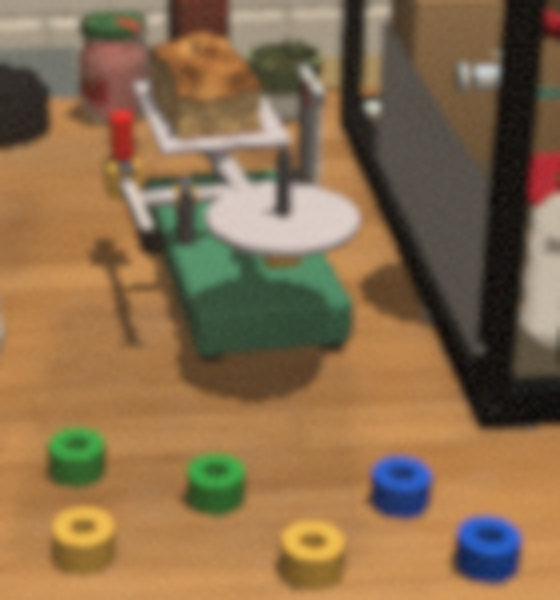

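Brass rings: weight_a at top crop (675,374), weight_b at (705,187). The greens at (548,373) and (600,253) and the blues at (615,97) and (705,48) are look-alikes. Pan centre is at (407,131), the tab at (118,275), and the bar ends at (78,287) and (343,269).

```bash
cat >> h.py <<'E'
def cr(x0,y0,U,V,s=4): return x0+(U+.5)/s-.5, y0+(V+.5)/s-.5
def tri(ct,a,cs,b):
    o1,d1=ray(ct,*a); o2,d2=ray(cs,*b); d1=d1/np.linalg.norm(d1); d2=d2/np.linalg.norm(d2)
    t=np.linalg.lstsq(np.c_[d1,-d2],o2-o1,rcond=None)[0]; p,q=o1+d1*t[0],o2+d2*t[1]; return (p+q)/2,np.linalg.norm(p-q)
E
python3 - <<'E'
from h import *
ct=cam('top'); cs=cam('side')
T=lambda U,V:cr(245,160,U,V); S=lambda U,V:cr(250,170,U,V)
for n,a,b,z in [('A',(675,374),(84,524),.02),('B',(705,187),(313,541),.02),('pan',(407,131),(284,216),.1055),('posttip',(421,112),(283,150),.1495),('tab',(118,272),(121,114),.12),
  ('barG',(78,287),(118,172),.074),('barW',(343,269),(151,241),.062)]:
    p,e=tri(ct,T(*a),cs,S(*b)); print(n,p.round(4),round(e,4),'top@z',atz(ct,*T(*a),z)[:2].round(4),'side@z',atz(cs,*S(*b),z)[:2].round(4))
E
```

```text
A [ 0.385  -0.2889  0.0185] 0.0026 top@z [ 0.3836 -0.2885] side@z [ 0.3863 -0.2907]
B [ 0.4986 -0.3103  0.017 ] 0.0016 top@z [ 0.4972 -0.3092] side@z [ 0.4987 -0.314 ]
pan [ 0.5094 -0.1166  0.1028] 0.0027 top@z [ 0.5074 -0.1161] side@z [ 0.51   -0.1216]
posttip [ 0.5091 -0.1175  0.1455] 0.0003 top@z [ 0.508  -0.1169] side@z [ 0.5079 -0.1266]
tab [0.4233 0.0417 0.1078] 0.001 top@z [0.4221 0.0413] side@z [0.4216 0.0112]
barG [0.421  0.066  0.0544] 0.0008 top@z [0.419 0.065] side@z [0.419  0.0219]
barW [ 0.4339 -0.0847  0.0745] 0.0009 top@z [ 0.4352 -0.0861] side@z [ 0.4357 -0.0595]
```

Request:
play_rows(targets=[-40.3, -37.7, 0, -21.4, -40.3, -37.7, 0, -21.4, -40.3, -37.7, 0, -21.4, -40.3, -37.7, 0, -21.4, -40.3, -37.7, 0, -21.4, -40.3, -37.7, 0, -21.4, -40.3, -37.7, 0, -21.4, -40.3, -37.7, 0, -21.4], grip=5, grip_force=15)

```text
t: 0.97
tool_pos: [0.3378, 0.2891, 0.2188]
orientation: [-0.137, 3.138, 0.001]
force: [1.1, 0.5, 0.5]
opening: 0.0504
gripper_force: 0.0
```

```bash
cat >> h.py <<'E'
def go(x,y,z,s=None):
    s=s or read_state(); M=R.from_rotvec(s['orientation']).as_matrix()
    print('pos',s['tool_pos'].round(4),'t',round(s['t'],2),'yaw(tool y from world y, ccw deg)',round(np.degrees(np.arctan2(-M[0,1],M[1,1])),2),'tilt',M[:2,2].round(4),'q6',round(s['q'][5],2),'shift cm',(M.T@(np.array([x,y,z])-s['tool_pos'])*100).round(2),'F',s['force'].round(1))
E
python3 -c "
from h import *
go(.45,.0,.21);go(.385,-.289,.1)"
```

```text
pos [0.3378 0.2891 0.2188] t 0.97 yaw(tool y from world y, ccw deg) 5.0 tilt [0.0006 0.0004] q6 -1.07 shift cm [ -8.66 -29.78   0.88] F [1.1 0.5 0.5]
pos [0.3378 0.2891 0.2188] t 0.97 yaw(tool y from world y, ccw deg) 5.0 tilt [0.0006 0.0004] q6 -1.07 shift cm [  0.34 -58.01  11.86] F [1.1 0.5 0.5]
```

Request:
play_rows(targets=[-8.7, -29.8, 0.9, 0, -8.7, -29.8, 0.9, 0, -8.7, -29.8, 0.9, 0, -8.7, -29.8, 0.9, 0, -8.7, -29.8, 0.9, 0, -8.7, -29.8, 0.9, 0, -8.7, -29.8, 0.9, 0, -8.7, -29.8, 0.9, 0])

```text
t: 1.63
tool_pos: [0.4506, -0.0027, 0.2097]
orientation: [-0.132, 3.138, -0.002]
force: [-0.2, 0.4, -0.0]
opening: 0.0498
gripper_force: 0.0
```

Request:
play_rows(targets=[9, -28.2, 2, 0, 9, -28.2, 2, 0, 9, -28.2, 2, 0, 9, -28.2, 2, 0, 9, -28.2, 4, 0, 9, -28.2, 8, 0, 9, -28.2, 8, 0, 9, -28.2, 8, 0])

```text
t: 2.3
tool_pos: [0.3825, -0.2897, 0.1275]
orientation: [0.133, -3.137, -0.0]
force: [1.0, 0.2, -0.2]
opening: 0.0496
gripper_force: 0.0
```

```bash
python3 -c "
from h import *
go(.385,-.289,.004)"
```

```text
pos [ 0.3825 -0.2897  0.1275] t 2.3 yaw(tool y from world y, ccw deg) 4.85 tilt [-0.0014  0.0002] q6 -2.41 shift cm [-0.27  0.05 12.35] F [ 1.   0.2 -0.2]
```

Request:
play_rows(targets=[-0.2, 0, 4, 0, -0.2, 0, 8, 0, -0.2, 0, 10, 0, -0.2, 0, 11.4, 0, -0.2, 0, 12.2, 0, -0.2, 0, 12.2, 0, -0.2, 0, 12.2, 0])

```text
t: 2.88
tool_pos: [0.3867, -0.2872, 0.0081]
orientation: [-0.136, 3.139, -0.0]
force: [0.6, -0.6, 1.3]
opening: 0.05
gripper_force: 0.0
```

Request:
play_rows(targets=[0, 0, 0, 0, 0, 0, 0, 0, 0, 0, 0, 0, 0, 0, 0, 0, 0, 0, 0, 0, 0, 0, 0, 0], grip=2.5, grip_force=15)

```text
t: 3.38
tool_pos: [0.3874, -0.2877, 0.0089]
orientation: [-0.136, 3.137, -0.002]
force: [0.4, 1.0, 7.1]
opening: 0.0319
gripper_force: 15.0
```

```bash
python3 -c "
from h import *
go(.385,-.289,.2); s=read_state();print(s['opening'],s['gripper_force'])
c=cam('side'); save(c,'pics/side2.png',(230,230,370,335),5)"
```

```text
pos [ 0.3874 -0.2877  0.0089] t 3.38 yaw(tool y from world y, ccw deg) 4.97 tilt [ 0.0016 -0.0015] q6 -2.4 shift cm [  0.22  -0.14 -19.11] F [0.4 1.  7.1]
0.03190546851647813 15.002908632159233
```

View pics/side2.png

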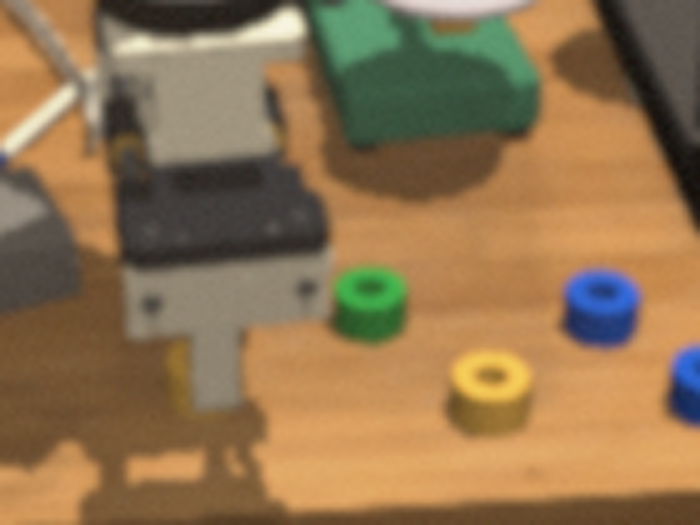

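Ring A is gripped (opening 31.9 mm). In the side crop it sits at (207,375) and the finger at (215,370), so the ring is about 3 mm nearer the robot than the TCP.

Request:
play_rows(targets=[0, 0, -2, 0, 0, 0, -5, 0, 0, 0, -9, 0, 0, 0, -13, 0, 0, 0, -16, 0, 0, 0, -17.6, 0, 0, 0, -17.6, 0])

```text
t: 4.02
tool_pos: [0.3885, -0.2888, 0.1888]
orientation: [-0.136, 3.133, -0.009]
force: [0.8, -0.2, 0.1]
opening: 0.032
gripper_force: 15.0
```

Request:
play_rows(targets=[-2, 2.3, 0, 0, -5, 5.8, 0, 0, -8, 9.3, 0, 0, -11, 12.7, 0, 0, -13, 15, 0, 0, -13.9, 16, 0, 0, -13.9, 16, 0, 0, -13.9, 16, 0, 0])

```text
t: 4.68
tool_pos: [0.5104, -0.1146, 0.1817]
orientation: [0.14, -3.136, -0.001]
force: [-0.3, -0.5, -1.1]
opening: 0.0322
gripper_force: 15.0
```

```bash
python3 -c "
from h import *
go(.5114,-.1157,.18); s=read_state();print(s['opening'],s['gripper_force'])
a=cam('side');b=cam('top'); 
A=cv2.resize(a['image'][150:255,255:385],None,fx=5.5,fy=5.5,interpolation=2)
cv2.imwrite('pics/side3.png',A[...,::-1])
save(b,'pics/top3.png',(300,150,400,250),5)
p=np.array([.508,-.117,.1495]);print(proj(a,p),proj(b,p))
"
```

```text
pos [ 0.5104 -0.1146  0.1817] t 4.68 yaw(tool y from world y, ccw deg) 5.1 tilt [-0.0029  0.0006] q6 -1.98 shift cm [-0.09 -0.12  0.17] F [-0.3 -0.5 -1.1]
0.03222585161797925 14.99921053647995
[319.85050542 205.47568521] [349.93651803 187.62111191]
```

View pics/side3.png

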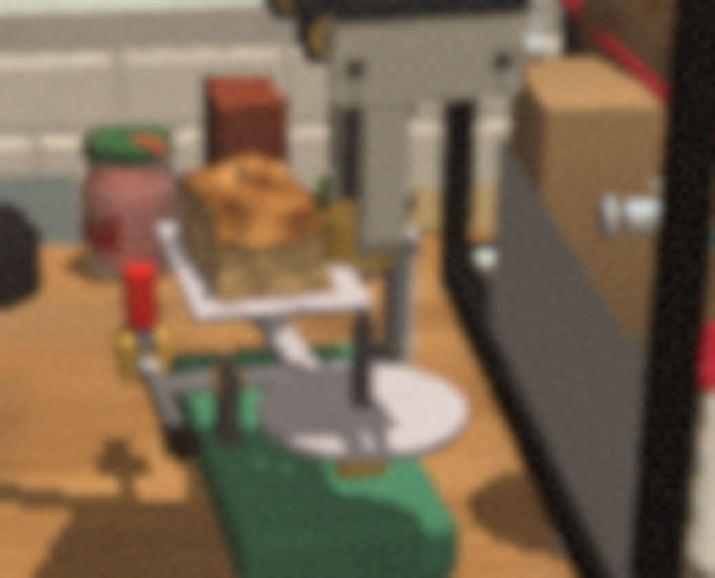

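Side crop: the held ring's left edge is at about x=327 and the post runs from (362,310) to (360,405). I'll measure the offset numerically.

Run:
```python
from h import *
a=cam('side'); im=a['image'].astype(int)
for v in range(187,201,2): print(v,[tuple(x) for x in im[v,311:321]])
print()
for v in (209,213,217,221): print(v,im[v,312:330].sum(1))
print(read_state()['tool_pos'])
for p in([.508,-.117,.1055],[.508,-.117,.13],[.508,-.117,.1495]): print('post',proj(a,p))
for z in(.1728,.1928):
  for dx in(-.016,0,.016): print('ring',z,dx,proj(a,[.5074+dx*.998,-.1146-dx*.06,z]))
```

```text
187 [(np.int64(139), np.int64(94), np.int64(53)), (np.int64(106), np.int64(76), np.int64(44)), (np.int64(92), np.int64(74), np.int64(45)), (np.int64(104), np.int64(85), np.int64(53)), (np.int64(122), np.int64(99), np.int64(58)), (np.int64(130), np.int64(101), np.int64(58)), (np.int64(132), np.int64(100), np.int64(54)), (np.int64(126), np.int64(98), np.int64(54)), (np.int64(114), np.int64(93), np.int64(60)), (np.int64(112), np.int64(99), np.int64(82))]
189 [(np.int64(129), np.int64(79), np.int64(42)), (np.int64(129), np.int64(84), np.int64(41)), (np.int64(128), np.int64(89), np.int64(47)), (np.int64(127), np.int64(94), np.int64(47)), (np.int64(134), np.int64(102), np.int64(48)), (np.int64(139), np.int64(106), np.int64(50)), (np.int64(139), np.int64(106), np.int64(50)), (np.int64(132), np.int64(100), np.int64(52)), (np.int64(121), np.int64(97), np.int64(63)), (np.int64(114), np.int64(101), np.int64(81))]
191 [(np.int64(133), np.int64(85), np.int64(48)), (np.int64(131), np.int64(85), np.int64(47)), (np.int64(120), np.int64(82), np.int64(43)), (np.int64(112), np.int64(82), np.int64(41)),
[... 2143 characters left out ...]
39 336 331 291 225 176 184 228 264 253 223 222 265 312 374]
213 [290 260 246 255 283 304 285 214 171 165 167 187 185 195 222 271 345 409]
217 [391 363 356 362 380 359 303 207 174 230 376 512 582 595 602 598 593 577]
221 [344 345 347 344 351 341 285 202 171 228 386 527 613 633 638 634 632 632]
[ 0.51016203 -0.11649122  0.18278329]
post [319.51458442 222.81075166]
post [319.69999098 213.24292159]
post [319.85050542 205.47568521]
ring 0.1728 -0.016 [312.5837034  195.75389111]
ring 0.1728 0 [319.6242052  195.63575722]
ring 0.1728 0.016 [326.66672277 195.51758952]
ring 0.1928 -0.016 [312.67506761 187.48717316]
ring 0.1928 0 [319.78059266 187.36675428]
ring 0.1928 0.016 [326.88817088 187.24630061]
```

Request:
play_rows(targets=[0, 0, 1, 0, 0, 0, 1.8, 0, 0, 0, 2.3, 0, 0, 0, 2.7, 0, 0, 0, 3.1, 0, 0, 0, 3.5, 0, 0, 0, 3.8, 0, 0, 0, 3.8, 0])

```text
t: 5.5
tool_pos: [0.5108, -0.1155, 0.1449]
orientation: [0.136, -3.138, -0.0]
force: [0.2, -0.0, -1.1]
opening: 0.032
gripper_force: 15.0
```

Run:
```python
from h import *
go(.5102,-.1157,.117)
a=cam('side'); im=a['image']; m=im.astype(int).sum(2)
for v in range(199,222,2): print(v,m[v,308:332])
```

```text
pos [ 0.5108 -0.1155  0.1449] t 5.5 yaw(tool y from world y, ccw deg) 4.97 tilt [-0.001   0.0003] q6 -1.98 shift cm [ 0.06 -0.02  2.79] F [ 0.2 -0.  -1.1]
199 [331 320 325 331 366 369 356 314 260 187 154 195 256 319 361 375 373 368
 373 371 368 382 411 422]
201 [396 391 361 347 348 344 327 310 279 235 223 242 274 318 364 373 375 364
 373 369 369 393 433 446]
203 [450 469 474 479 475 441 367 314 301 289 287 277 302 336 361 371 378 368
 376 360 374 397 446 439]
205 [540 529 535 543 532 467 357 291 289 301 300 282 295 336 360 369 368 377
 376 365 371 384 398 393]
207 [383 367 364 364 344 309 254 247 263 282 276 287 306 339 366 367 369 372
 369 367 357 378 393 388]
209 [452 408 381 369 346 308 253 242 268 265 281 282 306 331 342 339 340 335
 334 331 346 369 411 406]
211 [582 514 440 382 367 325 283 253 265 276 278 275 280 277 280 273 274 268
 265 275 334 410 448 437]
213 [609 593 511 392 288 245 226 226 248 274 280 266 268 261 253 248 246 236
 240 265 345 407 430 430]
215 [520 526 501 430 339 286 286 312 340 345 304 227 185 193 224 277 312 316
 316 335 381 418 422 413]
217 [367 356 348 344 339 350 343 358 369 355 298 211 165 200 333 477 577 594
 599 601 592 572 547 524]
219 [347 344 348 345 345 347 343 339 346 335 281 204 161 229 387 538 617 639
 639 638 634 638 632 626]
221 [345 348 341 344 343 350 343 349 352 331 282 210 165 199 304 447 561 624
 633 632 631 631 636 640]
```

Ring spans x=313–327 and the post is at 320. The fit is on axis with no force, so I'll lower the rest.

Request:
play_rows(targets=[0, 0, 0.6, 0, 0, 0, 1.2, 0, 0, 0, 1.8, 0, 0, 0, 2.3, 0, 0, 0, 2.6, 0, 0, 0, 2.8, 0, 0, 0, 2.8, 0])

```text
t: 6.13
tool_pos: [0.5108, -0.1155, 0.117]
orientation: [0.136, -3.138, -0.001]
force: [0.3, 0.2, -1.0]
opening: 0.0322
gripper_force: 15.0
```

Run:
```python
from h import *
go(.5102,-.1157,.117)
```

```text
pos [ 0.5108 -0.1155  0.117 ] t 6.13 yaw(tool y from world y, ccw deg) 4.97 tilt [-0.0009  0.0003] q6 -1.98 shift cm [ 0.06 -0.02 -0.  ] F [ 0.3  0.2 -1. ]
```

Release (small opening) and raise.

Request:
play_rows(targets=[0, 0, 0, 0, 0, 0, 0, 0, 0, 0, 0, 0, 0, 0, 0, 0, 0, 0, 0, 0], grip=5)

```text
t: 6.55
tool_pos: [0.5113, -0.1157, 0.118]
orientation: [-0.136, 3.138, -0.0]
force: [0.3, -0.4, -1.1]
opening: 0.0496
gripper_force: 0.0
```

Request:
play_rows(targets=[0, 0, -1, 0, 0, 0, -3, 0, 0, 0, -5.5, 0, 0, 0, -8, 0, 0, 0, -8.5, 0, 0, 0, -8.5, 0])

```text
t: 7.05
tool_pos: [0.5128, -0.1162, 0.2059]
orientation: [-0.136, 3.134, -0.003]
force: [-1.2, 0.0, -0.1]
opening: 0.0501
gripper_force: 0.0
```

Request:
play_rows(targets=[2.7, -19, 0, 0, 2.7, -19, 0, 0, 2.7, -19, 0, 0, 2.7, -19, 0, 0, 2.7, -19, 4, 0, 2.7, -19, 8, 0, 2.7, -19, 11, 0, 2.7, -19, 11, 0])

```text
t: 7.72
tool_pos: [0.4947, -0.3038, 0.0825]
orientation: [0.133, -3.127, -0.015]
force: [-1.4, 1.7, -1.2]
opening: 0.05
gripper_force: 0.0
```

Run:
```python
from h import *
go(.4986,-.309,.008)
a=cam('side');b=cam('top')
A=cv2.resize(a['image'][170:320,250:390],None,fx=4,fy=4,interpolation=2)
cv2.imwrite('pics/side4.png',A[...,::-1])
```

```text
pos [ 0.4947 -0.3038  0.0825] t 7.72 yaw(tool y from world y, ccw deg) 4.88 tilt [-0.0125  0.0093] q6 -2.3 shift cm [-0.43 -0.62  7.44] F [-1.4  1.7 -1.2]
```

View pics/side4.png

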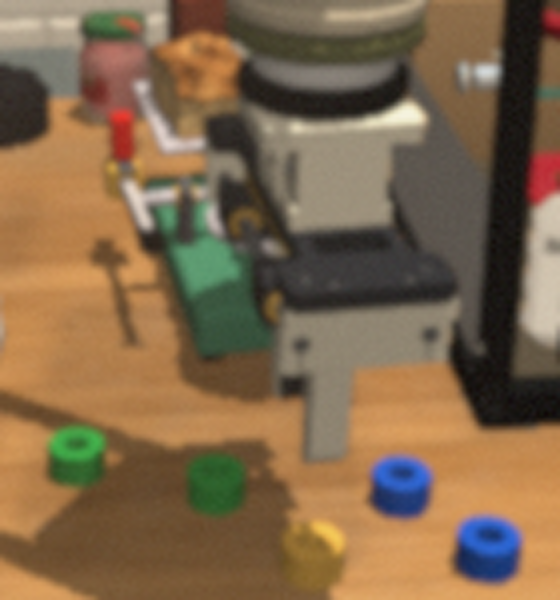

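The arm hides the scale in this view. I'll let it settle and read the position.

Request:
play_rows(targets=[0, 0, 2, 0, 0, 0, 4, 0, 0, 0, 4, 0])

```text
t: 8.07
tool_pos: [0.5004, -0.3064, 0.0521]
orientation: [0.137, -3.138, -0.001]
force: [0.0, 0.4, -0.8]
opening: 0.0502
gripper_force: 0.0
```

Run:
```python
from h import *
go(.4977,-.309,.008)
```

```text
pos [ 0.5004 -0.3064  0.0521] t 8.07 yaw(tool y from world y, ccw deg) 5.02 tilt [-0.001   0.0007] q6 -2.3 shift cm [ 0.29 -0.24  4.41] F [ 0.   0.4 -0.8]
```

Request:
play_rows(targets=[0.3, -0.3, 1, 0, 0.3, -0.3, 2.2, 0, 0.3, -0.3, 3.2, 0, 0.3, -0.3, 3.9, 0, 0.3, -0.3, 4.1, 0, 0.3, -0.3, 4.1, 0, 0.3, -0.3, 4.1, 0])

```text
t: 8.65
tool_pos: [0.4981, -0.3105, 0.0118]
orientation: [0.136, -3.139, -0.0]
force: [0.6, -0.3, 0.1]
opening: 0.0504
gripper_force: 0.0
```

Request:
play_rows(targets=[0, 0, 0, 0, 0, 0, 0, 0, 0, 0, 0, 0, 0, 0, 0, 0, 0, 0, 0, 0, 0, 0, 0, 0], grip=2.5, grip_force=15)

```text
t: 9.15
tool_pos: [0.4983, -0.3106, 0.0121]
orientation: [-0.136, 3.138, -0.001]
force: [0.1, 0.2, 3.5]
opening: 0.0317
gripper_force: 15.0
```

Run:
```python
from h import *
go(.4977,-.309,.19)
a=cam('side'); im=a['image'].astype(int); m=im[...,0]-im[...,2]
for v in range(300,316,2): print(v,m[v,315:342], im[v,318:340,1])
for x in(-.016,0,.016): print(proj(a,[.4977+x,-.309-.06*x,.008]))
```

```text
pos [ 0.4983 -0.3106  0.0121] t 9.15 yaw(tool y from world y, ccw deg) 4.97 tilt [ 0.0006 -0.0003] q6 -2.3 shift cm [  0.03   0.16 -17.79] F [0.1 0.2 3.5]
300 [ 56  57  54  54  53  43  33  32  33  38  35  32  28  29  29  30  29  31
  30  30  30  35  56  83  97 101 104] [ 79  78  85 100 113 115 114 106 105 112 124 130 131 132 132 130 130 131
 134 138 137 136]
302 [ 55  57  55  58  56  58  66  73  83  86  73  47  29  27  29  30  29  30
  30  30  31  45  70  94 101 105 105] [ 78  79  83  96 103 106 104 101  98 103 118 129 130 133 131 130 132 131
 131 136 136 139]
304 [ 56  55  56  57  62  70  87  96  96  89  71  42  29  26  29  29  28  29
  29  31  32  48  74  98 105 108 111] [ 76  81  90 103 111 110 107  97  93 104 118 128 131 132 131 131 131 131
 133 135 141 148]
306 [ 59  56  58  55  61  72  90  94  98  90  66  37  26  29  29  30  30  31
  31  28  34  51  82 103 111 112 113] [ 76  80  88 101 108 109 104  98  97 109 127 130 132 129 132 130 130 131
 132 135 144 144]
308 [ 59  58  57  57  63  65  75  87  93  93  75  42  27  29  28  30  27  29
  28  30  36  57  85 104 108 110 115] [ 82  77  82  89  98 109 110 103  99 109 122 132 132 131 134 130 133 130
 133 136 141 144]
310 [ 59  57  61  59  60  66  71  75  81  82  68  40  27  28  29  30  29  29
  28  30  35  58  88 105 108 112 117] [ 82  79  76  80  89  97  99  95  95 108 126 132 132 129 132 129 130 131
 131 137 146 151]
312 [ 63  63  62  65  65  63  73  78  82  79  61  39  26  29  28  28  29  30
  29  29  39  67  99 114 118 119 119] [ 83  80  84  86  89  95  97  94  94 109 126 131 130 130 130 129 128 133
 138 143 151 155]
314 [ 65  67  66  66  67  72  76  81  82  80  68  45  35  37  36  40  39  41
  40  43  44  61  83 100 116 121 121] [ 89  89  89  91  92  96 100  93  94 104 117 119 114 113 112 109 109 105
 104 111 130 148]
[318.80119238 308.38841198]
[326.83104481 308.27147619]
[334.86348358 308.15450274]
```

Request:
play_rows(targets=[0, 0, -2, 0, 0, 0, -5, 0, 0, 0, -9, 0, 0, 0, -13, 0, 0, 0, -16, 0, 0, 0, -17.6, 0, 0, 0, -17.6, 0])

```text
t: 9.78
tool_pos: [0.5001, -0.3122, 0.1931]
orientation: [-0.136, 3.132, -0.008]
force: [-0.3, 0.2, -0.7]
opening: 0.0316
gripper_force: 15.0
```

Request:
play_rows(targets=[-0.4, 3, 0, 0, -1, 7, 0, 0, -1.5, 11, 0, 0, -2, 15, 0, 0, -2.5, 18, 0, 0, -2.8, 19.3, 0, 0, -2.8, 19.3, 0, 0, -2.8, 19.3, 0, 0])

```text
t: 10.45
tool_pos: [0.5084, -0.115, 0.1858]
orientation: [0.139, -3.136, -0.001]
force: [0.2, 0.2, -0.8]
opening: 0.0317
gripper_force: 15.0
```

Run:
```python
from h import *
go(.509,-.1155,.155)
a=cam('side'); im=a['image'].astype(int); m=im.sum(2); y=im[...,0]-im[...,2]
for v in range(181,225,3): print(v,m[v,308:332],y[v,308:324])
save(a,'pics/side5.png',(255,150,385,255),5.5)
```

```text
pos [ 0.5084 -0.115   0.1858] t 10.45 yaw(tool y from world y, ccw deg) 5.08 tilt [-0.0024  0.0003] q6 -1.98 shift cm [-0.07 -0.05  3.08] F [ 0.2  0.2 -0.8]
181 [436 457 461 455 436 405 348 284 205 161 166 242 306 363 378 373 375 376
 381 387 400 424 450 466] [52 39 34 33 34 32 25 21 17 12 14 18 24 27 28 29]
184 [347 362 373 364 318 256 244 231 187 147 174 240 307 364 374 376 366 375
 382 370 364 356 379 429] [110  94  66  45  36  28  23  18  15  11  13  19  23  26  29  27]
187 [352 334 307 275 231 213 240 271 279 280 268 278 318 354 375 375 373 375
 367 342 278 255 322 398] [117 109 102  89  60  44  48  70  81  78  59  36  26  29  29  29]
190 [252 248 252 260 268 254 239 253 271 283 285 300 326 362 370 370 373 370
 381 412 446 464 443 414] [82 80 84 89 89 80 73 75 83 81 60 34 25 27 28 28]
193 [282 264 268 286 279 264 243 233 249 263 265 272 281 285 296 289 289 283
 282 289 343 403 421 390] [84 73 64 65 64 62 62 70 74 74 56 33 26 24 27 24]
196 [294 307 311 305 298 293 293 291 303 292 278 282 284 282 292 279 270 257
 252 247 267 299 341 379] [61 61 61 62 62 58 60 62 66 73 78 79 81 82 
[... 699 characters left out ...]
5 273 335 412 448 438] [32 48 67 85 90 89 86 83 79 74 60 35 14 12 30 48]
214 [578 583 545 446 337 258 240 263 282 293 265 202 165 198 280 365 393 370
 335 300 342 407 421 416] [ 20  22  18  13   9  10  30  48  59  61  48  26   8  27  64 103]
217 [342 348 381 399 379 331 288 282 294 285 268 257 250 260 258 277 296 328
 390 478 560 566 549 527] [12 13 14 14 17 27 56 82 89 87 78 67 60 63 74 84]
220 [339 349 348 342 336 300 252 242 258 273 284 286 290 292 283 286 273 287
 365 493 606 639 635 636] [14 14 11 15 16 25 50 71 81 83 84 88 91 87 88 88]
223 [338 346 350 345 337 314 280 258 267 270 281 286 290 286 283 273 274 320
 415 534 618 632 639 640] [14 14 11 11 16 24 44 65 79 83 87 91 87 89 87 86]
```

View pics/side5.png

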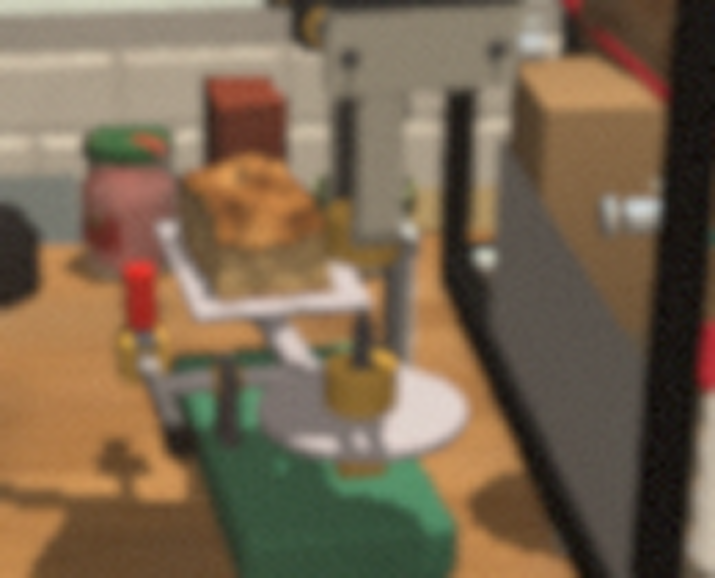

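Ring A lies flat around the post's foot (crop 360,385), and the held ring at (362,240) is lined up over it.

Request:
play_rows(targets=[0, 0, 1, 0, 0, 0, 1.8, 0, 0, 0, 2.2, 0, 0, 0, 2.6, 0, 0, 0, 3, 0, 0, 0, 3.4, 0, 0, 0, 3.4, 0])

```text
t: 11.08
tool_pos: [0.5087, -0.1158, 0.1526]
orientation: [0.136, -3.137, -0.001]
force: [-0.4, -0.2, -1.1]
opening: 0.0315
gripper_force: 15.0
```

Run:
```python
from h import *
go(.509,-.1155,.140)
```

```text
pos [ 0.5087 -0.1158  0.1526] t 11.08 yaw(tool y from world y, ccw deg) 4.95 tilt [-0.0012  0.0004] q6 -1.98 shift cm [-0.04  0.02  1.26] F [-0.4 -0.2 -1.1]
```

Request:
play_rows(targets=[0, 0, 0.4, 0, 0, 0, 0.8, 0, 0, 0, 1.1, 0, 0, 0, 1.25, 0, 0, 0, 1.25, 0])

```text
t: 11.5
tool_pos: [0.5089, -0.1156, 0.1406]
orientation: [0.136, -3.138, -0.0]
force: [0.8, -0.3, -1.2]
opening: 0.0315
gripper_force: 15.0
```

Request:
play_rows(targets=[0, 0, 0, 0, 0, 0, 0, 0, 0, 0, 0, 0, 0, 0, 0, 0, 0, 0, 0, 0], grip=5)

```text
t: 11.92
tool_pos: [0.5093, -0.1158, 0.1415]
orientation: [-0.136, 3.138, -0.0]
force: [0.2, -0.4, 0.2]
opening: 0.0497
gripper_force: 0.0
```

Request:
play_rows(targets=[0, 0, -1, 0, 0, 0, -3, 0, 0, 0, -5.5, 0, 0, 0, -7, 0, 0, 0, -7, 0, 0, 0, -7, 0])

```text
t: 12.42
tool_pos: [0.51, -0.1161, 0.2128]
orientation: [-0.136, 3.136, -0.002]
force: [0.4, -0.0, 0.3]
opening: 0.0499
gripper_force: 0.0
```

Run:
```python
from h import *
go(.41,.09,.21)
a=cam('side'); b=cam('top')
A=cv2.resize(a['image'][160:230,260:370],None,fx=5,fy=5,interpolation=2);B=cv2.resize(b['image'][160:245,245:355],None,fx=5,fy=5,interpolation=2)
cv2.imwrite('pics/mix6.png',cv2.resize(np.vstack([A,B]),None,fx=.77,fy=.77)[...,::-1])
```

```text
pos [ 0.51   -0.1161  0.2128] t 12.42 yaw(tool y from world y, ccw deg) 4.97 tilt [ 0.0029 -0.001 ] q6 -1.98 shift cm [ 8.18 21.4   0.23] F [ 0.4 -0.   0.3]
```

View pics/mix6.png

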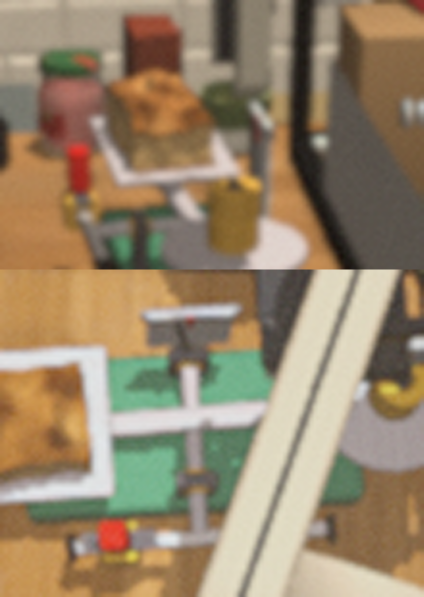

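Both rings are stacked on the post (side part, around (233,215)), and the goods pan is still down. Next I go to the goods side of the tab with the gripper closed.

Request:
play_rows(targets=[7.3, 20.9, 0, 0, 7.3, 20.9, 0, 0, 7.3, 20.9, 0, 0, 7.3, 20.9, 0, 0, 7.3, 20.9, 0, 0, 7.3, 20.9, 0, 0, 7.3, 20.9, 0, 0, 7.3, 20.9, 0, 0], grip=0, grip_force=10)

```text
t: 13.18
tool_pos: [0.4176, 0.0865, 0.2101]
orientation: [0.14, -3.137, 0.001]
force: [0.0, 0.0, 0.6]
opening: 0.0025
gripper_force: 0.0
```

Run:
```python
from h import *
go(.4195,.085,.094)
```

```text
pos [0.4176 0.0865 0.2101] t 13.18 yaw(tool y from world y, ccw deg) 5.11 tilt [-0.0015 -0.0005] q6 -1.58 shift cm [-0.2  -0.16 11.61] F [0.  0.  0.6]
```

Request:
play_rows(targets=[-0.1, 0, 3, 0, -0.1, 0, 6, 0, -0.1, 0, 9, 0, -0.1, 0, 11, 0, -0.1, 0, 11.6, 0, -0.1, 0, 11.6, 0, -0.1, 0, 11.6, 0])

```text
t: 13.77
tool_pos: [0.4198, 0.0854, 0.0956]
orientation: [0.134, -3.138, 0.0]
force: [-0.1, -0.2, 0.5]
opening: 0.0005
gripper_force: 0.0
```

Run:
```python
from h import *
go(.4195,.085,.094)
a=cam('side'); b=cam('top')
A=cv2.resize(a['image'][165:225,260:370],None,fx=6,fy=6,interpolation=2);B=cv2.resize(b['image'][165:245,245:355],None,fx=6,fy=6,interpolation=2)
cv2.imwrite('pics/mix7.png',cv2.resize(np.vstack([A,B]),None,fx=.7,fy=.7)[...,::-1])
```

```text
pos [0.4198 0.0854 0.0956] t 13.77 yaw(tool y from world y, ccw deg) 4.9 tilt [-0.0003 -0.0002] q6 -1.58 shift cm [ 0.03 -0.04  0.16] F [-0.1 -0.2  0.5]
```

View pics/mix7.png

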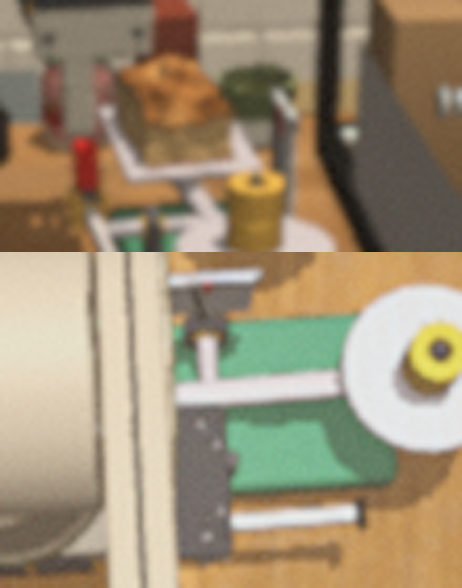

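Ring stack is flat and centred on the post (top part, around (437,355)). That used up the pictures to view, so I'll go by numbers from here. Feeling for the tab:

Request:
play_rows(targets=[0, -0.6, 0, 0, 0, -1.2, 0, 0, 0, -1.6, 0, 0, 0, -1.6, 0, 0])

```text
t: 14.2
tool_pos: [0.4212, 0.0694, 0.0957]
orientation: [-0.135, 3.138, -0.0]
force: [-0.3, 0.2, 0.4]
opening: 0.0004
gripper_force: 0.0
```

Request:
play_rows(targets=[0, -0.2, 0, 0, 0, -0.4, 0, 0, 0, -0.4, 0, 0])

```text
t: 14.45
tool_pos: [0.4211, 0.0661, 0.0952]
orientation: [-0.136, 3.139, -0.0]
force: [0.6, -0.5, 0.1]
opening: 0.0004
gripper_force: 0.1
```

Request:
play_rows(targets=[0, -0.2, 0, 0, 0, -0.4, 0, 0, 0, -0.4, 0, 0])

```text
t: 14.7
tool_pos: [0.4215, 0.0623, 0.0953]
orientation: [-0.136, 3.138, 0.0]
force: [-2.0, 2.2, 0.8]
opening: 0.0004
gripper_force: 0.9
```

Run:
```python
from h import *
go(.4195,.085,.094)
a=cam('side'); im=a['image'].astype(int)
m=(im[...,0]>130)&(im[...,1]<70)&(im[...,2]<70); m[:,:260]=0;m[:,300:]=0;m[:180]=0;m[230:]=0
v,u=np.nonzero(m); print(len(u),u.mean(),v.mean(),u.min(),u.max(),v.min(),v.max())
for s in(56,48,40): 
  for h in(.11,.09): print(s,h,proj(a,[.4273-.087*s/1e3,-.0075+.996*s/1e3,h]))
```

```text
pos [0.4215 0.0623 0.0953] t 14.7 yaw(tool y from world y, ccw deg) 4.97 tilt [0.0002 0.0003] q6 -1.63 shift cm [0.   2.28 0.13] F [-2.   2.2  0.8]
37 280.72972972972974 203.7027027027027 278 283 199 209
56 0.11 [279.60328167 196.44648206]
56 0.09 [279.77959349 203.28003244]
48 0.11 [280.00103373 197.5280248 ]
48 0.09 [280.17547371 204.39924633]
40 0.11 [280.40421755 198.62433726]
40 0.09 [280.57671827 205.53362605]
```

Request:
play_rows(targets=[0, -0.3, 0, 0, 0, -0.6, 0, 0, 0, -0.9, 0, 0, 0, -1.2, 0, 0, 0, -1.2, 0, 0])

```text
t: 15.17
tool_pos: [0.4227, 0.0499, 0.0954]
orientation: [-0.136, 3.138, -0.0]
force: [-1.1, 3.3, 3.1]
opening: 0.0001
gripper_force: 1.8
```

Request:
play_rows(targets=[0, -0.3, 0, 0, 0, -0.6, 0, 0, 0, -0.9, 0, 0, 0, -1.1, 0, 0, 0, -1.1, 0, 0])

```text
t: 15.58
tool_pos: [0.4235, 0.039, 0.0952]
orientation: [-0.136, 3.139, -0.0]
force: [-0.3, 2.9, 3.3]
opening: 0.0005
gripper_force: 1.8
```

Request:
play_rows(targets=[0, 0.4, 0, 0, 0, 0.8, 0, 0, 0, 1.4, 0, 0, 0, 2.4, 0, 0, 0, 2.5, 0, 0, 0, 2.5, 0, 0, 0, 2.5, 0, 0, 0, 2.5, 0, 0])

```text
t: 16.25
tool_pos: [0.4212, 0.0643, 0.0951]
orientation: [0.137, -3.139, 0.0]
force: [0.2, -0.2, -0.1]
opening: 0.0003
gripper_force: 0.0
```

Request:
play_rows(targets=[0, 0, 0, 0, 0, 0, 0, 0, 0, 0, 0, 0, 0, 0, 0, 0, 0, 0, 0, 0, 0, 0, 0, 0, 0, 0, 0, 0, 0, 0, 0, 0])

```text
t: 16.92
tool_pos: [0.4212, 0.0643, 0.0952]
orientation: [-0.136, 3.139, -0.0]
force: [-0.5, -0.1, 0.4]
opening: 0.0004
gripper_force: 0.0
```

```bash
cat >> h.py <<'E'
def subpix(im,t):
    r=cv2.matchTemplate(im,t,cv2.TM_CCOEFF_NORMED); _,mx,_,(x,y)=cv2.minMaxLoc(r)
    f=lambda a,b,c:(a-c)/(2*(a-2*b+c)) if a-2*b+c else 0
    dx=f(r[y,x-1],r[y,x],r[y,x+1]) if 0<x<r.shape[1]-1 else 0; dy=f(r[y-1,x],r[y,x],r[y+1,x]) if 0<y<r.shape[0]-1 else 0
    return round(x+dx,2),round(y+dy,2),round(float(mx),3)
def tilt():
    # ring stack template taken from mix7 (beam at goods stop), side origin (260,165), scale 4.2; red tab too
    ref=cv2.resize(cv2.imread('pics/mix7.png')[:252],(110,60),interpolation=cv2.INTER_AREA)[...,::-1].copy()
    a=cam('side'); im=np.ascontiguousarray(a['image'])
    for n,(x0,y0,x1,y1) in dict(rings=(311,203,329,226),slab=(283,176,318,209),dialpost=(326,186,333,205)).items():
        t=ref[y0-165:min(y1,225)-165,x0-260:x1-260]; r=im[y0-14:y1+14,x0-10:x1+10].copy()
        sx,sy,m=subpix(r,np.ascontiguousarray(t)); print(n,'du',round(sx-10,2),'dv',round(sy-14,2),m)
    I=im.astype(int); k=(I[...,0]>130)&(I[...,1]<70)&(I[...,2]<70); k[:,:255]=0;k[:,310:]=0;k[:175]=0;k[240:]=0
    v,u=np.nonzero(k); print('tab',len(u),u.mean().round(2),v.mean().round(2),v.min(),v.max()); return a
E
python3 - <<'E'
from h import *
a=tilt(); go(.4195,.085,.094)
for d in(-.0115,.0115): print(proj(a,[.509,-.1157,.12+d])-proj(a,[.509,-.1157,.12]))
E
```

```text
rings du -0.01 dv -0.04 0.999
slab du 0.11 dv -0.02 0.982
dialpost du -0.01 dv 0.02 0.999
tab 45 281.2 204.73 200 210
pos [0.4212 0.0643 0.0952] t 16.97 yaw(tool y from world y, ccw deg) 4.97 tilt [0. 0.] q6 -1.63 shift cm [-0.01  2.08  0.12] F [-0.2  0.2 -0. ]
[-0.08842893  4.47222977]
[ 0.08934301 -4.518459  ]
```

Still on the stop, saddle moved about 20 mm. Push about 21 mm more.

Request:
play_rows(targets=[0, -0.7, 0, 0, 0, -1.4, 0, 0, 0, -1.7, 0, 0, 0, -2, 0, 0, 0, -2.3, 0, 0, 0, -2.6, 0, 0, 0, -2.9, 0, 0])

```text
t: 17.55
tool_pos: [0.424, 0.0355, 0.0955]
orientation: [-0.136, 3.138, 0.001]
force: [-0.6, 3.9, 3.4]
opening: 0.0007
gripper_force: 1.9
```

Request:
play_rows(targets=[0, -0.3, 0, 0, 0, -0.6, 0, 0, 0, -0.9, 0, 0, 0, -1.2, 0, 0, 0, -1.5, 0, 0, 0, -1.7, 0, 0, 0, -1.7, 0, 0])

```text
t: 18.13
tool_pos: [0.4252, 0.018, 0.0951]
orientation: [0.136, -3.139, 0.0]
force: [-0.2, 3.4, 1.9]
opening: 0.0004
gripper_force: 1.4
```

Request:
play_rows(targets=[0, 0.4, 0, 0, 0, 0.8, 0, 0, 0, 1.4, 0, 0, 0, 2.4, 0, 0, 0, 2.5, 0, 0, 0, 2.5, 0, 0, 0, 2.5, 0, 0, 0, 2.5, 0, 0])

```text
t: 18.8
tool_pos: [0.423, 0.0434, 0.0952]
orientation: [-0.137, 3.139, -0.0]
force: [0.1, -0.2, -0.6]
opening: 0.0007
gripper_force: 0.0
```

Request:
play_rows(targets=[0, 0, 0, 0, 0, 0, 0, 0, 0, 0, 0, 0, 0, 0, 0, 0, 0, 0, 0, 0, 0, 0, 0, 0, 0, 0, 0, 0, 0, 0, 0, 0])

```text
t: 19.47
tool_pos: [0.423, 0.0434, 0.0952]
orientation: [0.136, -3.139, -0.0]
force: [-0.0, -0.2, 0.7]
opening: 0.0006
gripper_force: 0.0
```

Run:
```python
from h import *
a=tilt(); go(.4195,.085,.094)
```

```text
rings du -0.01 dv -0.04 0.999
slab du 0.19 dv 0.03 0.959
dialpost du 0.0 dv 0.02 0.999
tab 53 281.92 206.79 202 213
pos [0.4231 0.0434 0.0952] t 19.52 yaw(tool y from world y, ccw deg) 4.97 tilt [ 0.0001 -0.    ] q6 -1.68 shift cm [-0.01  4.18  0.12] F [ 0.8  0.4 -0.5]
```

Request:
play_rows(targets=[0, -0.7, 0, 0, 0, -1.4, 0, 0, 0, -1.7, 0, 0, 0, -2, 0, 0, 0, -2.3, 0, 0, 0, -2.6, 0, 0, 0, -2.9, 0, 0, 0, -3.2, 0, 0])

```text
t: 20.18
tool_pos: [0.4259, 0.0113, 0.0951]
orientation: [-0.136, 3.138, 0.0]
force: [1.6, 3.2, -0.8]
opening: 0.0006
gripper_force: 1.5
```

Request:
play_rows(targets=[0, -0.3, 0, 0, 0, -0.6, 0, 0, 0, -0.9, 0, 0, 0, -1.2, 0, 0, 0, -1.5, 0, 0, 0, -1.8, 0, 0, 0, -2, 0, 0, 0, -2, 0, 0])

```text
t: 20.85
tool_pos: [0.4272, -0.0088, 0.095]
orientation: [0.136, -3.138, 0.0]
force: [-1.8, 3.0, -2.6]
opening: 0.0006
gripper_force: 1.4
```

Request:
play_rows(targets=[0, 0.4, 0, 0, 0, 0.8, 0, 0, 0, 1.4, 0, 0, 0, 2.4, 0, 0, 0, 2.5, 0, 0, 0, 2.5, 0, 0, 0, 2.5, 0, 0, 0, 2.5, 0, 0])

```text
t: 21.52
tool_pos: [0.4254, 0.0165, 0.0952]
orientation: [-0.137, 3.139, -0.0]
force: [0.3, -0.3, -0.2]
opening: 0.0006
gripper_force: 0.0
```

Request:
play_rows(targets=[0, 0, 0, 0, 0, 0, 0, 0, 0, 0, 0, 0, 0, 0, 0, 0, 0, 0, 0, 0, 0, 0, 0, 0, 0, 0, 0, 0, 0, 0, 0, 0])

```text
t: 22.18
tool_pos: [0.4254, 0.0165, 0.0952]
orientation: [-0.136, 3.139, -0.0]
force: [0.7, 0.8, 0.5]
opening: 0.0004
gripper_force: 0.0
```

Run:
```python
from h import *
a=tilt(); go(.4195,.085,.094)
```

```text
rings du 0.01 dv 0.11 0.973
slab du 0.29 dv -0.27 0.867
dialpost du 0.0 dv 0.03 0.998
tab 51 283.45 210.02 205 215
pos [0.4254 0.0165 0.0952] t 22.23 yaw(tool y from world y, ccw deg) 4.97 tilt [ 0. -0.] q6 -1.74 shift cm [-0.01  6.88  0.12] F [-0.2 -0.9 -0.4]
```

Request:
play_rows(targets=[0, -0.7, 0, 0, 0, -1.4, 0, 0, 0, -1.7, 0, 0, 0, -2, 0, 0, 0, -2.3, 0, 0, 0, -2.6, 0, 0, 0, -2.9, 0, 0, 0, -3.2, 0, 0])

```text
t: 22.9
tool_pos: [0.4279, -0.0154, 0.0949]
orientation: [0.136, -3.138, -0.001]
force: [-0.5, 3.1, -1.8]
opening: 0.0008
gripper_force: 1.5
```

Request:
play_rows(targets=[0, -0.3, 0, 0, 0, -0.6, 0, 0, 0, -0.9, 0, 0, 0, -0.9, 0, 0, 0, -0.9, 0, 0])

```text
t: 23.32
tool_pos: [0.4289, -0.0246, 0.0951]
orientation: [0.135, -3.138, 0.0]
force: [-0.8, 2.8, -2.4]
opening: 0.0003
gripper_force: 1.3
```

Request:
play_rows(targets=[0, 0.4, 0, 0, 0, 0.8, 0, 0, 0, 1.4, 0, 0, 0, 2.4, 0, 0, 0, 2.5, 0, 0, 0, 2.5, 0, 0, 0, 2.5, 0, 0, 0, 2.5, 0, 0])

```text
t: 23.98
tool_pos: [0.4268, 0.0005, 0.0952]
orientation: [-0.137, 3.138, -0.0]
force: [0.6, -0.9, 0.7]
opening: 0.0005
gripper_force: 0.0
```

Request:
play_rows(targets=[0, 0, 0, 0, 0, 0, 0, 0, 0, 0, 0, 0, 0, 0, 0, 0, 0, 0, 0, 0, 0, 0, 0, 0, 0, 0, 0, 0, 0, 0, 0, 0])

```text
t: 24.65
tool_pos: [0.4268, 0.0005, 0.0952]
orientation: [0.136, -3.139, 0.0]
force: [-0.1, -0.8, -0.2]
opening: 0.0009
gripper_force: 0.0
```

Run:
```python
from h import *
a=tilt(); go(.4195,.085,.094)
```

```text
rings du 0.27 dv 4.27 0.716
slab du 0.49 dv -3.2 0.709
dialpost du -0.01 dv 0.03 0.998
tab 42 284.57 212.36 208 218
pos [0.4268 0.0006 0.0952] t 24.7 yaw(tool y from world y, ccw deg) 4.97 tilt [-0.  0.] q6 -1.78 shift cm [-0.01  8.47  0.12] F [-0.8 -0.  -0.3]
```

Close to level. I'll move the arm clear for an unshadowed measurement.

Request:
play_rows(targets=[0, 0.5, -4, 0, 0, 1, -8, 0, 0, 3, -12, 0, 0, 7, -12, 0, 0, 11, -12, 0, 0, 14, -12, 0, 0, 17, -12, 0, 0, 17, -12, 0])

```text
t: 25.37
tool_pos: [0.4112, 0.1742, 0.2153]
orientation: [-0.142, 3.138, 0.003]
force: [-0.2, 0.4, 0.2]
opening: 0.0004
gripper_force: 0.0
```

Request:
play_rows(targets=[0, 3, 0, 0, 0, 3, 0, 0, 0, 3, 0, 0, 0, 3, 0, 0, 0, 3, 0, 0, 0, 3, 0, 0])

```text
t: 25.87
tool_pos: [0.4096, 0.1989, 0.2151]
orientation: [-0.134, 3.139, -0.0]
force: [0.3, -0.4, 0.2]
opening: 0.0006
gripper_force: 0.0
```

```bash
cat > m.py <<'E'
from h import *
a=tilt(); go(.4195,.085,.094)
s0=cv2.resize(cv2.imread('pics/side1.png'),(140,150),interpolation=cv2.INTER_AREA)[...,::-1].copy()
im=a['image']
for n,(x0,y0,x1,y1) in dict(slab0=(287,177,320,207),tab0=(275,195,286,211)).items():
    r=np.ascontiguousarray(im[y0-6 if n=='slab0' else y0-8:y1+14,x0-8:x1+12]); o=6 if n=='slab0' else 8
    x,y,m=subpix(r,np.ascontiguousarray(s0[y0-170:y1-170,x0-250:x1-250])); print(n,'du',round(x-8,2),'dv',round(y-o,2),m)
print('slab px per 11.5mm',proj(a,[.489,.113,.12])-proj(a,[.489,.113,.1315]))
b=cam('top'); I=b['image'].astype(int)
t=lambda U,V:cr(245,160,U,V); u0,v0=t(200,55); print(u0,v0)
for v in range(168,186): print(v,' '.join('%3d/%3d'%(p.sum()//3,p[0]-p[1]) for p in I[v,281:310]))
E
python3 m.py
```

```text
rings du 0.27 dv 4.27 0.716
slab du 0.18 dv -3.48 0.9
dialpost du 0.0 dv 0.03 0.998
tab 50 284.78 213.4 208 219
pos [0.4097 0.199  0.2152] t 25.92 yaw(tool y from world y, ccw deg) 4.89 tilt [ 0.0001 -0.0002] q6 -1.32 shift cm [-1.000e-02 -1.144e+01  1.212e+01] F [-0.5 -0.6  0. ]
slab0 du 0.14 dv -3.36 0.93
tab0 du 4.81 dv 9.19 0.596
slab px per 11.5mm [3.73442276e-03 3.82531224e+00]
294.625 173.375
168 160/ 44 159/ 45 161/ 44 155/ 45 148/ 45 151/ 44 159/ 45 161/ 43 161/ 45 151/ 46 132/ 41 118/ 35 110/ 33 107/ 32 105/ 32 107/ 35 109/ 33 106/ 30 107/ 32 110/ 29 109/ 28 114/ 26 117/ 26 123/ 26 126/ 24 120/ 24 110/ 32 103/ 34 101/ 34
169 163/ 43 162/ 43 163/ 42 160/ 39 154/ 39 155/ 39 162/ 40 163/ 37 159/ 41 161/ 37 150/ 32 145/ 22 150/ 18 149/ 15 148/ 15 152/ 16 156/ 13 160/ 11 161/  8 166/ 10 167/  6 172/  5 173/  7 174/  7 174/  5 159/ 13 129/ 20 107/ 34 101/ 34
170 168/ 38 173/ 29 178/ 24 182/ 19 181/ 16 182/ 15 189/ 15 187/ 15 186/ 14 188/ 14 187/ 11 185/  6 192/  4 197/  3 194/  1 197/  3 202/  0 203/  0 207/ -2 208/ -1 210/ -3 210/  0 211/ -2 212/ -2 197/ -2 169/  4 132/ 15 105/ 
[... 2850 characters left out ...]
/-48 138/-47 134/-52 134/-54 138/-56 140/-57 140/-55 113/-34  92/ -1  88/  8  94/  9  96/ 15  96/ 19  94/ 18  90/ 14  85/ 13  85/  9  82/  2 106/-38 132/-62 145/-68 148/-66 144/-66 144/-65 141/-68 144/-62 143/-66 145/-65 143/-65
184 143/-67 144/-66 144/-66 143/-67 144/-67 143/-67 136/-65 109/-45  84/ -3  79/ 14  93/ 21 115/ 24 134/ 24 129/ 22 117/ 21 104/ 22  83/ 17  73/  4  95/-30 118/-53 131/-58 141/-64 148/-63 146/-64 143/-66 142/-65 143/-66 144/-64 145/-62
185 138/-63 133/-58 132/-61 132/-60 132/-61 132/-55 125/-54 103/-31  76/  2  70/ 17 105/ 22 150/ 20 179/ 18 184/ 17 168/ 14 131/ 22  91/ 23  75/  1  89/-25 104/-36 116/-45 133/-59 145/-61 145/-66 142/-64 146/-60 141/-63 145/-63 144/-61
```

The needle is visible at about col 293.85 against the red mark at about 294.0. I'll refine with geometry and tighter templates.

Run:
```python
from h import *
b=cam('top'); a=cam('side'); I=b['image'].astype(float)
C=np.array([.499,-.0012]); X=np.array([.9962,.0872]); Y=np.array([-.0872,.9962])
P=lambda x,y,z:proj(b,[*(C+X*x+Y*y),z])
for x in(.03,.04,.048,.056):
    for z in(.145,.13,.11,.09): print(x,z,P(x,0,z).round(2),end=' ')
    print()
print('per 0.01rad',P(.045,0,.13)-P(.045,.01*.062,.13))
g=I.sum(2)/3; r=I[...,0]-I[...,1]
for v in range(171,181):
    w=np.clip(np.median(g[v,286:304])-g[v,291:297],0,None); q=np.clip(r[v,290:298]-11,0,None)
    print(v,'needle',round((w*np.arange(291,297)).sum()/max(w.sum(),1),2),'red',round((q*np.arange(290,298)).sum()/max(q.sum(),1),2),round(q.sum()))
ref=cv2.resize(cv2.imread('pics/mix7.png')[:252],(110,60),interpolation=cv2.INTER_AREA)[...,::-1].copy()
im=a['image']
for x0,y0,x1,y1 in((312,204,329,214),(311,203,330,223),(312,203,329,210),(305,216,345,225)):
    print(subpix(np.ascontiguousarray(im[y0-8:y1+12,x0-4:x1+4]),np.ascontiguousarray(ref[y0-165:y1-165,x0-260:x1-260])),'minus 4,8')
G=im.astype(int)
for v in range(200,236,1): print(v,G[v,320].tolist(),ref[v-165,320-260].tolist() if v<225 else '',G[v,335].tolist(),ref[v-165,335-260].tolist() if v<225 else '')
```

```text
0.03 0.145 [294.14 177.02] 0.03 0.13 [293.98 178.77] 0.03 0.11 [293.76 181.02] 0.03 0.09 [293.56 183.17] 
0.04 0.145 [293.85 172.49] 0.04 0.13 [293.69 174.31] 0.04 0.11 [293.48 176.65] 0.04 0.09 [293.28 178.89] 
0.048 0.145 [293.61 168.87] 0.048 0.13 [293.46 170.75] 0.048 0.11 [293.26 173.16] 0.048 0.09 [293.06 175.47] 
0.056 0.145 [293.38 165.26] 0.056 0.13 [293.23 167.2 ] 0.056 0.11 [293.03 169.68] 0.056 0.09 [292.84 172.06] 
per 0.01rad [ 0.284311   -0.01628195]
171 needle 292.97 red 294.0 1
172 needle 295.82 red 293.89 66
173 needle 294.36 red 293.95 62
174 needle 293.85 red 0.0 0
175 needle 293.89 red 0.0 0
176 needle 293.73 red 0.0 0
177 needle 293.86 red 0.0 0
178 needle 293.68 red 0.0 0
179 needle 293.55 red 294.2 5
180 needle 293.51 red 297.0 1
(np.float32(2.18), np.float32(3.58), 0.688) minus 4,8
(np.float32(4.28), np.float32(12.42), 0.712) minus 4,8
(np.float32(2.95), np.float32(4.19), 0.779) minus 4,8
(np.float32(4.33), np.float32(12.66), 0.947) minus 4,8
200 [207, 193, 188] [153, 135, 122] [97, 72, 47] [96, 70, 43]
201 [191, 176, 169] [181, 160, 145] [105, 78, 51] [103, 
[... 1205 characters left out ...]
 122, 72] [216, 197, 188]
221 [143, 110, 53] [144, 110, 52] [174, 126, 80] [220, 204, 198]
222 [157, 120, 56] [142, 107, 50] [183, 140, 107] [222, 207, 201]
223 [161, 123, 57] [142, 107, 48] [199, 169, 150] [221, 207, 201]
224 [150, 115, 54] [141, 107, 52] [211, 188, 178] [223, 208, 203]
225 [141, 107, 50]  [219, 203, 195] 
226 [140, 106, 51]  [220, 205, 199] 
227 [137, 104, 49]  [220, 203, 198] 
228 [138, 104, 52]  [220, 205, 201] 
229 [150, 121, 85]  [220, 204, 198] 
230 [179, 157, 139]  [220, 206, 200] 
231 [207, 191, 183]  [220, 204, 199] 
232 [218, 202, 196]  [212, 197, 190] 
233 [219, 203, 197]  [194, 179, 175] 
234 [218, 202, 197]  [170, 153, 144] 
235 [213, 198, 192]  [163, 134, 109]
```

Ring, slab and needle readings all agree on about -0.008 rad. That needs about 1.5 mm more, so I'm returning to the same start point as the last push.

Request:
play_rows(targets=[0, -4, 0, 0, 0, -8, 0, 0, 0, -12, 0, 0, 0, -16, 0, 0, 0, -19, 0, 0, 0, -20, 0, 0, 0, -20, 0, 0, 0, -20, 0, 0])

```text
t: 26.73
tool_pos: [0.4268, 0.0005, 0.2152]
orientation: [-0.133, 3.139, 0.001]
force: [-0.9, 0.6, -0.9]
opening: 0.0004
gripper_force: 0.0
```

Request:
play_rows(targets=[0, 0, 4, 0, 0, 0, 8, 0, 0, 0, 11, 0, 0, 0, 12, 0, 0, 0, 12, 0, 0, 0, 12, 0, 0, 0, 12, 0])

```text
t: 27.32
tool_pos: [0.4285, 0.0009, 0.0976]
orientation: [-0.137, 3.135, -0.001]
force: [-0.4, 0.9, 1.4]
opening: 0.0005
gripper_force: 0.0
```

```bash
python3 -c "
from h import *
go(.4268,.0005,.0952)"
```

```text
pos [0.4285 0.0009 0.0976] t 27.32 yaw(tool y from world y, ccw deg) 5.02 tilt [ 0.0033 -0.0003] q6 -1.78 shift cm [ 0.17 -0.03  0.24] F [-0.4  0.9  1.4]
```

Request:
play_rows(targets=[0, -0.6, 0, 0, 0, -1.2, 0, 0, 0, -1.5, 0, 0, 0, -1.75, 0, 0])

```text
t: 27.65
tool_pos: [0.4291, -0.0176, 0.0961]
orientation: [-0.135, 3.137, -0.0]
force: [0.7, 1.1, -0.2]
opening: 0.0006
gripper_force: 0.6
```

Request:
play_rows(targets=[0, -0.2, 0, 0, 0, -0.4, 0, 0, 0, -0.6, 0, 0, 0, -0.8, 0, 0, 0, -0.9, 0, 0, 0, -0.9, 0, 0, 0, -0.9, 0, 0])

```text
t: 28.23
tool_pos: [0.4288, -0.0257, 0.0949]
orientation: [0.136, -3.138, -0.001]
force: [-0.3, 2.5, -1.8]
opening: 0.0007
gripper_force: 1.4
```

Request:
play_rows(targets=[0, 0.4, 0, 0, 0, 0.8, 0, 0, 0, 1.4, 0, 0, 0, 2.4, 0, 0, 0, 2.8, 0, 0, 0, 2.8, 0, 0])

```text
t: 28.73
tool_pos: [0.4266, 0.0031, 0.0953]
orientation: [-0.138, 3.138, 0.0]
force: [-0.2, -0.5, -0.1]
opening: 0.0007
gripper_force: 0.0
```

Request:
play_rows(targets=[0, 0.5, -4, 0, 0, 1, -8, 0, 0, 3, -12, 0, 0, 7, -12, 0, 0, 11, -12, 0, 0, 15, -12, 0, 0, 19, -12, 0, 0, 20, -12, 0])

```text
t: 29.4
tool_pos: [0.4083, 0.2059, 0.2154]
orientation: [-0.142, 3.138, 0.003]
force: [-0.4, -0.6, -0.3]
opening: 0.0005
gripper_force: 0.0
```

Request:
play_rows(targets=[0, 0, 0, 0, 0, 0, 0, 0, 0, 0, 0, 0, 0, 0, 0, 0, 0, 0, 0, 0, 0, 0, 0, 0, 0, 0, 0, 0, 0, 0, 0, 0])

```text
t: 30.07
tool_pos: [0.4095, 0.2008, 0.2152]
orientation: [-0.135, 3.139, 0.0]
force: [0.6, -0.4, 0.2]
opening: 0.0003
gripper_force: 0.0
```

```bash
python3 m.py | head -9
python3 - <<'E'
from h import *
b=cam('top'); a=cam('side'); I=b['image'].astype(float); g=I.sum(2)/3
for v in range(174,181):
    w=np.clip(np.median(g[v,286:304])-g[v,291:297],0,None); print(v,round((w*np.arange(291,297)).sum()/max(w.sum(),1),2))
print(a['image'][208:232,320,0].tolist(), a['image'][215:228,335,1].tolist())
E
```

```text
rings du 0.27 dv 4.5 0.699
slab du 0.04 dv -3.62 0.904
dialpost du 0.0 dv 0.02 0.998
tab 48 284.88 213.58 208 219
pos [0.4095 0.2009 0.2152] t 30.12 yaw(tool y from world y, ccw deg) 4.93 tilt [ 0.0001 -0.    ] q6 -1.31 shift cm [ -0.   -11.64  12.12] F [ 0.2  0.2 -0.9]
slab0 du -0.02 dv -3.51 0.92
tab0 du 4.92 dv 9.36 0.598
slab px per 11.5mm [3.73442276e-03 3.82531224e+00]
294.625 173.375
174 293.78
175 293.74
176 293.77
177 293.88
178 293.77
179 293.62
180 293.47
[161, 166, 163, 138, 118, 156, 198, 197, 165, 141, 139, 139, 138, 142, 158, 161, 150, 140, 140, 138, 140, 145, 172, 202] [132, 130, 130, 126, 123, 122, 121, 135, 162, 189, 201, 206, 205]
```

```bash
python3 -c "
from plant import workorder
print(workorder.close_job())"
```

```text
the job is handed in; nothing more can be done
None
```

The job is handed in with no verdict returned: both brass ring weights lie stacked on the post, the beam floats within about 0.005 rad of level by my camera measurements with the needle on the red mark, and the focaccia is still on its pan.

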